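# Turn a cover plate over against the coved fence of a turning board

### The job

The painted front of the flat cover plate is finished and its bare back must be rubbed down next. It is too wide and too flat to grip, so only push it with the fingers: slide it up the coved fence of the turning board until it stands leaning on the fence with its lower edge in the groove, tip it over from behind so that it drops onto its painted face, and then push it sideways until its edge lies flush along the low wooden batten. Never lift the plate clear of the board, and leave the steel wool, wood block, tape and pliers where they are.

Things in the scene. Friction and masses are not known exactly. Their poses are not given: they have to be found in the camera images.
- turning_board: Fixed grey-topped board, 230 mm wide along its y. Origin on the worktop under it; its x points from the near end to the white fence, y along the fence to the side with the batten, z up. The deck's top is 12 mm above the worktop, from x = -120 to +48 mm; then a groove over the full width, x = 48 to 58 mm, 4 mm deep; the fence rises from x = 58 mm; behind it is bare worktop
- groove (a point): Middle of the groove at the level of the deck's top (12 mm above the worktop); axes as the board's
- crest (a point): Middle of the white plastic fence's front upper edge, 74 mm above the worktop, 37 mm beyond the fence's foot; axes as the board's. The slippery face rises at 38 degrees from a foot 2.5 mm below deck level and steepens in a hollow curve to 74 degrees here; the top is flat for 12 mm behind, then the back drops upright to the worktop
- batten (a point): Middle of the inner face of the dark wooden batten, at deck level. The batten is 150 mm long, 14 mm wide and 5 mm high, runs along the board's x from -110 to +40 mm and its inner face lies at the board's y = +85 mm; axes as the board's
- cover_plate: Rigid flat metal plate, 105 (its x) x 120 (its y) x 6 mm, about 0.2 kg, origin at its very centre. z points out of the blue painted face, up at the start; the other face is bare aluminium. Slides easily on the board (friction about 0.3). Leaning with one edge in the groove it stands at about 60 degrees, stays by itself, and its upper edge reaches about 25 mm higher than the crest
- edge_a (a point): Middle of the plate's edge at its x = -52.5 mm, the edge nearest the robot at the start
- edge_b (a point): Middle of the plate's edge at its x = +52.5 mm, the edge nearest the fence at the start
- steel_wool: Loose grey roll of steel wool, 86 x 174 x 40 mm, beside the board; origin at its underside. Leave alone
- tape_roll: Loose roll of black tape lying flat, 62 mm across, 19 mm high; origin at its underside. Leave alone
- pliers: Loose pliers with red grips lying flat, 100 x 175 x 12 mm; origin at the underside. Leave alone
- pine_block: Loose pine block, 79 x 127 x 38 mm, beside the end of the fence; origin at its underside. Leave alone

How it is judged:
On the way, in this order (a step that is already met when the one before it is completed fails the run):
1. the plate stands leaning on the fence, painted face towards the robot, its lower edge in the groove (angle between cover_plate's own z axis and vertical between 0.8 and 1.35 rad and x of edge_a in the frame of groove between -0.012 and 0.012 m and z of edge_a in the frame of groove below 0.008 m), for 0.2 s.
2. the plate lies turned over on the board, bare face up (angle between cover_plate's own z axis and vertical above 3.05 rad and z of cover_plate in the frame of turning_board below 0.02 m), for 0.1 s.
At the end, for the whole second after the job is handed in: The plate lies flat and still on the deck, bare face up, its side edge along the batten: within 4 mm of touching and parallel to it within 0.06 rad; its centre at the board's x between -80 and +20 mm (on the deck, not up on the fence or hanging off the near end) (angle between cover_plate's own z axis and vertical above 3.09 rad and z of cover_plate in the frame of turning_board between 0.012 and 0.018 m and y of cover_plate in the frame of batten between -0.064 and -0.056 m and angle between the x axis of cover_plate and the x axis of turning_board, either way round below 0.06 rad and x of cover_plate in the frame of turning_board between -0.08 and 0.02 m and linear speed of cover_plate below 0.01 m/s).
It fails at once if the plate is lifted clear: both its near and its far edge are more than 45 mm above the worktop (33 mm above the deck) (height (world z) of each of edge_a, edge_b above 0.045 m).
It fails at once if the steel wool is moved by more than 20 mm (distance of steel_wool from where it was at the start of the episode above 0.02 m).
It fails at once if the wood block is moved by more than 20 mm (distance of pine_block from where it was at the start of the episode above 0.02 m).
It fails at once if the tape is moved by more than 20 mm (distance of tape_roll from where it was at the start of the episode above 0.02 m).
It fails at once if the pliers are moved by more than 20 mm (distance of pliers from where it was at the start of the episode above 0.02 m).
It also fails if it takes over 62 s, if anything falls off the work surface, if the arm or the gripper's body presses on something with over 40 N, if the wrist force passes 120 N, or if a joint passes its speed limit or range.

### The arm

A 7-joint arm with a two-finger parallel gripper is mounted at the origin on a cart in front of the work surface, level with it; the furniture and walls round the work are solid. World frame = base frame: x ahead of the robot, y to its left, z up, the work surface at z = 0. Lengths are in m, angles in rad, forces in N, time in s.
With the tool pointing down it reaches from about 0.4 to 0.85 m from the base axis. Payload 10.4 kg.
Tool frame: the origin (TCP) lies between the finger pads; the fingertips stand 14 mm ahead of it and the grasp point (between the pads) lies 5 mm behind it (r.finger_overhang is the z of the fingertips in the tool frame, in m); z points along the fingers, y is the line along which they close (so a half turn about z gives the same grasp; the last joint's range is limited). The gripper opens to 87 mm and grips with 3 to 60 N. Pads are 19 mm wide; open, the fingers measure 117 mm over their backs; the gripper's body (75 mm by 190 mm) begins 51 mm behind the grasp point.
Start: joints at [1.317, 0.332, -0.065, 1.46, 0.022, 1.35, -0.088], TCP at [0.143, -0.608, 0.237] pointing down, gripper open.
Joint ranges: [-2.6, 2.6], [-0.5, 2.12], [-1.47, 1.34], [0.16, 2.42], [-1.27, 4.41], [0.06, 2.06], [-2.6, 2.6]. Speed limits (rad/s): [2.22, 2.22, 2.79, 2.79, 3.14, 3.14, 3.14].

### API

Orientations are given as a unit quaternion [x, y, z, w].
In Python, from bench import r, optics gives the robot as it stands.
- The arm moves only by the shell command python3 -m pendant 'ROWS' [FORCE]. ROWS is JSON, a list of rows, each a list of 7 numbers: the closure, from -1 (fully open) to 1 (shut), then the shift along the tool's x, y, z scaled (see below), then the turn, a rotation vector about the tool's x, y, z scaled (see below). In form: [[grip, x, y, z, rx, ry, rz], ...]. A call has 1 to 8 rows; each row is the pose to reach, as a shift and turn from the pose commanded when the call began, along the tool's axes at that moment; what a row does not reach only later rows make up. The controller multiplies each number of a shift by 0.3 m and each number of a turn by 120 degrees. A row lasts 1/8 s, in which the tool goes at most 62.5 mm and 10.7 degrees, less where a joint would pass 70% of its speed; a pose out of reach is approached as far as the arm can. A call with a number of a shift or a turn outside -1 to 1 is refused whole. A call with a gripper value outside its range is refused whole. The fingers move at their own pace and stop on an object; FORCE is the grip in N (left out, the last holds). Time passes only in rows, so rows that repeat a pose let the fingers close. It gives the time, the measured TCP pose, the force, the opening and the grip force at its end, in the units of the state.
- r.read_state(): the state, without advancing time (a new reading comes with each control period).
- optics.camera(name): name is "scene" or "top" or "wrist"; returns a dict with "pixels" (400x640x3 uint8, red, green, blue), "vfov" (degrees; the focal length in pixels is half the picture's height over the tangent of half this angle, whatever the lens; pixels are square), "cx", "cy" (the principal point, pixels), "D" ([k1, k2, p1, p2, k3] as OpenCV has them; the pictures are not rectified), "rvec" (rotation vector, rad) and "tvec" (3), from world to camera coordinates, as OpenCV has them. Camera axes: x right, y down, z forward; pixel columns grow to the right and rows downward; lengths in m; the calibration is good to about 2 mm. A picture is of the moment at which its call begins. There is no depth.
- r.close_job(): hands the job in; it is judged then, once.
The state is a dict: "time": time; "joint_positions": joint angles; "joint_vel": joint speeds; "joint_torque": joint torques, N m; "ee_pos": TCP position; "eef_rot": TCP orientation; "ft_force": force on the tool from outside, world axes, zero at the start; "torque": the same for the moment, N m; "width": finger opening in m; "grip_force": force on a finger pad.
Only numpy, scipy, OpenCV 4.12 (cv2) and the standard library are available. Lean on these libraries where they do the work, as an engineer would, in place of code of your own. Each camera call takes 0.05 s, during which the arm holds its last target. There are 200 camera calls.

## Working session

There is one attempt and no reset: what is moved stays moved. The work goes in short steps, Python scripts to look and compute and a shell command to move; the robot and the scene stay as the last step left them, time stands still between calls to the robot, and variables do not carry over. Pictures are saved under pics/ and viewed, at most 12 in all, crops included, and the job is handed in when it is done.

```bash
ls; mkdir -p pics; python3 - <<'E'
from bench import r, optics
import cv2
for n in("scene","top"):
    c=optics.camera(n); cv2.imwrite(f"pics/{n}0.png",c["pixels"][:,:,::-1]); print({k:v for k,v in c.items() if k!="pixels"})
print(r.read_state())
E
```

```text
pics
{'vfov': 57.386047492315726, 'cx': 318.53563281715464, 'cy': 201.3028983534668, 'D': array([-0.06945999,  0.        ,  0.        ,  0.        ,  0.        ]), 'rvec': array([ 1.06767181, -2.37216485,  1.01985263]), 'tvec': array([0.36365101, 0.36845721, 0.65441664])}
{'vfov': 51.13344902321833, 'cx': 323.85625877840505, 'cy': 203.76524890453697, 'D': array([-0.03734321,  0.        ,  0.        ,  0.        ,  0.        ]), 'rvec': array([ 2.16262507, -2.16901324,  0.07978953]), 'tvec': array([-0.01521584,  0.58992263,  0.97828274])}
{'time': 0.1, 'joint_positions': array([ 1.31739188,  0.33278739, -0.06468726,  1.46080015,  0.02161411,
        1.34986853, -0.08850252]), 'joint_vel': array([-9.54249772e-04, -9.04991248e-04,  8.45146231e-05, -2.61501175e-03,
        4.84495195e-04, -2.61629865e-04, -5.96153946e-04]), 'joint_torque': array([ 1.43254223e-03, -6.24542928e+01,  2.48132151e-02, -3.90714562e+01,
       -6.14120392e-02,  3.67009384e-02,  2.91379763e-05]), 'ee_pos': array([ 0.14289629, -0.60814477,  0.23587404]), 'eef_rot': array([ 9.93348005e-01,  1.15149470e-01, -1.00720078e-04, -5.75090499e-04]), 'ft_force': array([ 0.70241453,  0.41332358, -0.82887876]), 'torque': array([-0.00380699, -0.02069351,  0.03969627]), 'grip_force': 0.0, 'width': 0.08722547107347055}
```

View pics/top0.png

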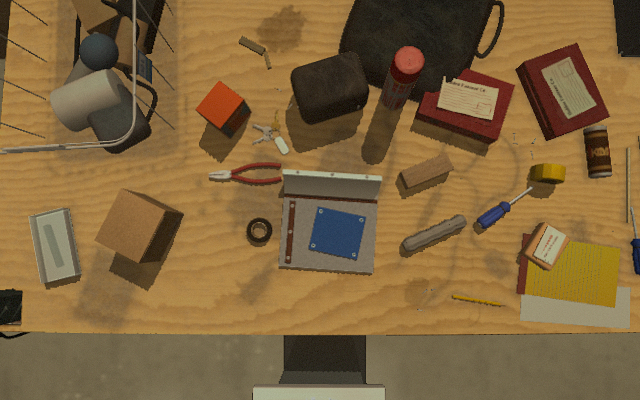

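View pics/scene0.png

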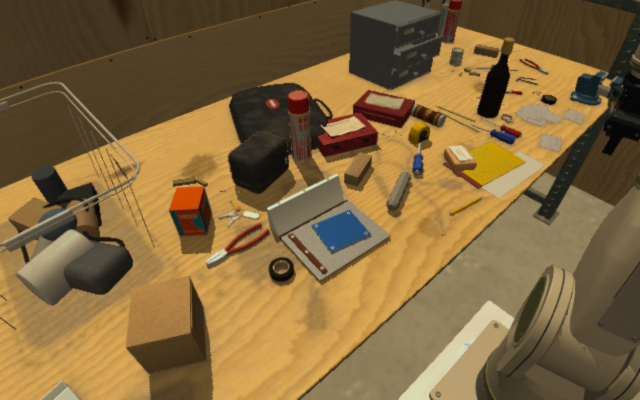

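The top view shows the board at about (280–380, 170–272), with the plate at (337,233), the batten at (291,232) and the fence above. The tape is at (259,230), the pliers at (250,172), the block at (427,173) and the wool at (434,233). I'll zoom in for corners.

```bash
python3 - <<'E'
import cv2
a=cv2.imread("pics/top0.png")[155:285,265:395]; b=cv2.imread("pics/scene0.png")[165:285,260:400]
a=cv2.resize(a,(400,400),interpolation=cv2.INTER_CUBIC); b=cv2.resize(b,(400,343),interpolation=cv2.INTER_CUBIC)
b=cv2.copyMakeBorder(b,0,57,0,0,cv2.BORDER_CONSTANT)
cv2.imwrite("pics/crop0.png",cv2.hconcat([a,b]))
E
```

```text
(no output)
```

View pics/crop0.png

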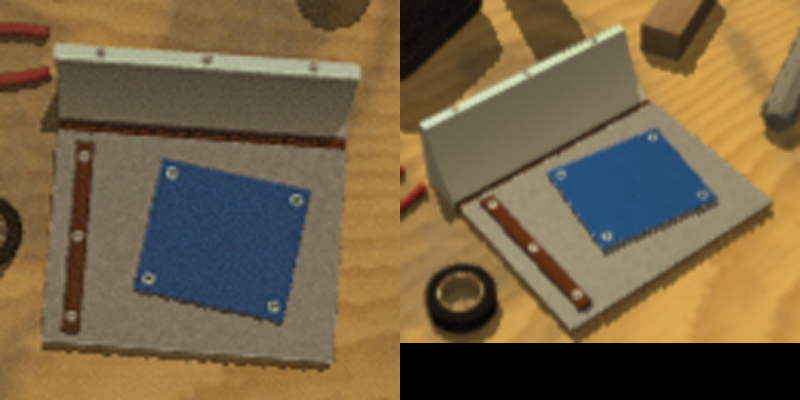

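```bash
cat > h.py <<'E'
import numpy as np, cv2
from scipy.optimize import least_squares
from scipy.spatial.transform import Rotation as R
def KD(c):
    f=200/np.tan(np.radians(c["vfov"]/2)); return np.array([[f,0,c["cx"]],[0,f,c["cy"]],[0,0,1]]),np.asarray(c["D"])
def proj(c,P):
    K,D=KD(c); return cv2.projectPoints(np.asarray(P,float).reshape(-1,1,3),c["rvec"],c["tvec"],K,D)[0][:,0]
def tri(c1,p1,c2,p2):
    def n(c,p):
        K,D=KD(c); return cv2.undistortPoints(np.asarray(p,float).reshape(-1,1,2),K,D)[:,0].T
    M=[np.c_[cv2.Rodrigues(c["rvec"])[0],c["tvec"]] for c in(c1,c2)]
    X=cv2.triangulatePoints(M[0],M[1],n(c1,p1),n(c2,p2)); return (X[:3]/X[3]).T
def ontoz(c,p,z):
    K,D=KD(c); Rm=cv2.Rodrigues(c["rvec"])[0]; u=cv2.undistortPoints(np.asarray(p,float).reshape(-1,1,2),K,D)[:,0]
    d=np.c_[u,np.ones(len(u))]@Rm; o=-Rm.T@c["tvec"]; return o+d*((z-o[2])/d[:,2])[:,None]
E
python3 - <<'E'
from h import *
from bench import optics
t,s=optics.camera("top"),optics.camera("scene")
T=lambda a:np.array(a,float)/(400/130)+[265,155]-.35
S=lambda a:np.array(a,float)/(400/140)+[260,165]-.33
# near-left, near-right, crest left/right, plate FL FR NR NL
bt=T([(42,346),(330,364),(57,59),(358,79)]); bs=S([(173,333),(371,205),(23,124),(223,29)])
pt=T([(163,158),(310,190),(283,323),(135,290)]); ps=S([(150,175),(258,128),(318,198),(205,250)])
print("board\n",tri(t,bt,s,bs).round(4)); print("plate\n",tri(t,pt,s,ps).round(4))
mb=np.array([[-.12,.115,.012],[-.12,-.115,.012],[.095,.115,.074],[.095,-.115,.074]])
mp=np.array([[.0525,.06,.018],[.0525,-.06,.018],[-.0525,-.06,.018],[-.0525,.06,.018]])
def fit(m,a,b):
    W=lambda q:np.c_[m[:,:2]@R.from_euler('z',q[2]).as_matrix()[:2,:2].T+q[:2],m[:,2]]
    g=least_squares(lambda q:np.r_[proj(t,W(q))-a,proj(s,W(q))-b].ravel(),[.6,0,0]); print(g.x,np.abs(g.fun).max()); return g.x
b=fit(mb,bt,bs); p=fit(mp,pt,ps)
Rb=R.from_euler('z',b[2]).as_matrix()[:2,:2]; print("plate in board",Rb.T@(p[:2]-b[:2]),p[2]-b[2])
np.save("board.npy",b)
for n,q in(("tape",(259,230)),("pliers tip",(209,175)),("pl end",(281,166)),("pl end2",(281,181)),("block",(402,185)),("wool",(402,246)),("woolend",(465,220))): print(n,ontoz(t,[q],.01)[0,:2].round(3))
E
```

```text
board
 [[ 0.438   0.0948  0.0052]
 [ 0.4232 -0.1326  0.0029]
 [ 0.6568  0.0778  0.0749]
 [ 0.6399 -0.1495  0.0708]]
plate
 [[ 0.5849 -0.0026  0.0083]
 [ 0.5588 -0.1187  0.0125]
 [ 0.4558 -0.0953  0.0135]
 [ 0.4815  0.0205  0.0113]]
[ 0.55096498 -0.02738312 -0.07566032] 2.2686163257029364
[ 0.51882313 -0.04764566 -0.21372754] 1.681644376616731
plate in board [-0.03051829 -0.02263411] -0.13806722709067057
tape [0.528 0.142]
pliers tip [0.664 0.268]
pl end [0.686 0.089]
pl end2 [0.648 0.089]
block [ 0.637 -0.208]
wool [ 0.488 -0.205]
woolend [ 0.55 -0.36]
```

```bash
cat >> h.py <<'E'
def go(xb,yb,zt,yaw=0.,frame="board"):
    """row (rounded) taking the fingertips to board x,y, world height zt; tool x at angle yaw from board x, tool down"""
    from bench import r
    b=np.load("board.npy"); st=r.read_state()
    Rb=R.from_euler('z',b[2]).as_matrix(); p=Rb@[xb,yb,0]+[b[0],b[1],zt+r.finger_overhang]
    R0=R.from_quat(st["eef_rot"]); R1=R.from_euler('z',b[2]+yaw)*R.from_euler('x',np.pi)
    d=R0.inv().apply(p-st["ee_pos"])/.3; w=(R0.inv()*R1).as_rotvec()/np.radians(120)
    print("shift",d.round(3).tolist(),"turn",w.round(3).tolist(),"rows>=",round(max(np.linalg.norm(d)*.3/.0625,np.linalg.norm(w)*120/10.7),1))
def where():
    from bench import r
    b=np.load("board.npy"); st=r.read_state(); q=R.from_euler('z',-b[2]).as_matrix()@(st["ee_pos"]-[b[0],b[1],0])
    yaw=R.from_quat(st["eef_rot"]).as_matrix()[:,0]
    print("t",round(st["time"],2),"tip in board",(q-[0,0,r.finger_overhang]).round(4),"yaw",round(np.arctan2(yaw[1],yaw[0])-b[2],4),"F",st["ft_force"].round(1),"w",round(st["width"],4),"j",st["joint_positions"].round(2))
E
python3 -c "
from h import *
go(-.12,0,.26);where()"
```

```text
shift [1.386, -1.695, -0.125] turn [-0.0, 0.0, 0.146] rows>= 10.5
t 0.2 tip in board [-0.363  -0.61    0.2221] yaw 0.3064 F [ 0.5 -0.5 -0.4] w 0.0873 j [ 1.32  0.33 -0.06  1.46  0.02  1.35 -0.09]
```

```bash
python3 -m pendant '[[-1,0.25,0,-0.05,0,0,0.07],[-1,0.5,-0.1,-0.1,0,0,0.146],[-1,0.7,-0.25,-0.12,0,0,0.146],[-1,0.8,-0.45,-0.12,0,0,0.146],[-1,0.85,-0.65,-0.12,0,0,0.146],[-1,0.9,-0.85,-0.12,0,0,0.146],[-1,0.9,-1,-0.12,0,0,0.146]]'; python3 -c "
from h import *
go(-.12,0,.26);where()"
```

```text
time: 1.08
ee_pos: [0.3393, -0.274, 0.2724]
eef_rot: [0.999, -0.037, 0.0, 0.0]
ft_force: [1.2, 1.1, 1.0]
width: 0.0865
grip_force: 0.0
shift [0.243, -0.873, -0.006] turn [0.0, -0.0, 0.001] rows>= 4.3
t 1.07 tip in board [-0.1924 -0.2619  0.2584] yaw 0.002 F [1.2 1.1 1. ] w 0.0865 j [ 0.88 -0.09 -0.29  1.86 -0.03  1.37 -1.04]
```

```bash
python3 -m pendant '[[-1,0.1,-0.2,0,0,0,0],[-1,0.2,-0.4,0,0,0,0],[-1,0.24,-0.6,0,0,0,0],[-1,0.24,-0.8,0,0,0,0],[-1,0.24,-0.87,0,0,0,0],[-1,0.24,-0.87,0,0,0,0]]'; python3 -c "
from h import *
from bench import optics
where()
c=optics.camera('wrist');cv2.imwrite('pics/w1.png',c['pixels'][:,:,::-1])
import pickle;pickle.dump(c,open('w1.pkl','wb'))"
```

```text
time: 1.82
ee_pos: [0.4303, -0.0196, 0.2726]
eef_rot: [0.999, -0.036, 0.0, 0.0]
ft_force: [0.9, 0.0, 0.1]
width: 0.0868
grip_force: 0.0
t 1.82 tip in board [-0.1209 -0.0013  0.2586] yaw 0.0046 F [0.9 0.  0.1] w 0.0868 j [ 0.62 -0.1  -0.63  1.85 -0.06  1.37 -1.63]
```

View pics/w1.png

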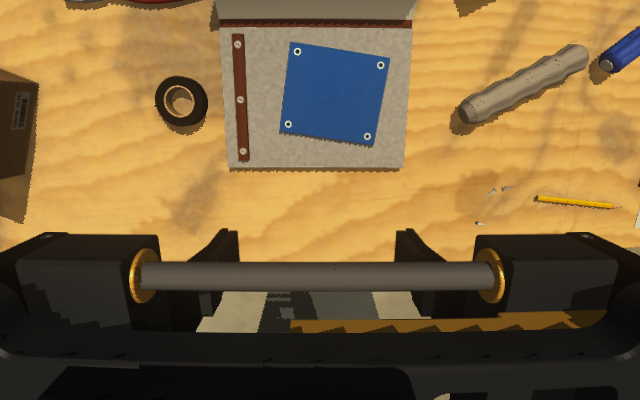

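The wrist view shows the plate with corners about (291,42), (391,58), (375,146), (279,131). The deck's near corners are at about (229,167) and (402,167), and the groove line is at row 27.

```bash
python3 - <<'E'
from h import *
import pickle
from bench import optics
w=pickle.load(open('w1.pkl','rb')); t=optics.camera("top"); s=optics.camera("scene")
T=lambda a:np.array(a,float)/(400/130)+[265,155]-.35
S=lambda a:np.array(a,float)/(400/140)+[260,165]-.33
bt=T([(42,346),(330,364)]); bs=S([(173,333),(371,205)]);bw=np.array([(229,167),(402,167),(219,27),(412,28)],float)
pt=T([(163,158),(310,190),(283,323),(135,290)]); ps=S([(150,175),(258,128),(318,198),(205,250)]); pw=np.array([(291,42),(391,58),(375,146),(279,131)],float)
print("tri wrist-top plate\n",tri(w,pw,t,pt).round(4),"\nwrist-scene\n",tri(w,pw,s,ps).round(4),"\nboard\n",tri(w,bw[:2],t,bt).round(4),tri(w,bw[:2],s,bs).round(4))
mb=np.array([[-.12,.115,.012],[-.12,-.115,.012],[.048,.115,.012],[.048,-.115,.012]])
mp=np.array([[.0525,.06,.018],[.0525,-.06,.018],[-.0525,-.06,.018],[-.0525,.06,.018]])
def fit(m,a):
    W=lambda q:np.c_[m[:,:2]@R.from_euler('z',q[2]).as_matrix()[:2,:2].T+q[:2],m[:,2]]
    g=least_squares(lambda q:(proj(w,W(q))-a).ravel(),[.55,0,0]); print(g.x.round(4),g.fun.round(1)); return g.x
b=fit(mb,bw); p=fit(mp,pw)
print("plate in board",R.from_euler('z',-b[2]).as_matrix()[:2,:2]@(p[:2]-b[:2]),p[2]-b[2])
np.save("board.npy",b)
from h import where; where()
E
```

```text
tri wrist-top plate
 [[ 5.864e-01 -5.000e-04  4.000e-03]
 [ 5.591e-01 -1.178e-01  1.430e-02]
 [ 4.561e-01 -9.440e-02  2.570e-02]
 [ 4.831e-01  1.890e-02  5.270e-02]] 
wrist-scene
 [[ 0.5837 -0.0015  0.0106]
 [ 0.5582 -0.1192  0.0125]
 [ 0.455  -0.0956  0.0142]
 [ 0.4807  0.0229  0.0141]] 
board
 [[ 0.4388  0.0948  0.0074]
 [ 0.4238 -0.1322  0.0085]] [[ 0.4389  0.0956  0.0051]
 [ 0.4231 -0.1333  0.0028]]
[ 0.5517 -0.0272 -0.0727] [-1.6  0.2  1.4  0.6 -0.6  0.1  0.8 -0.5]
[ 0.5196 -0.0475 -0.22  ] [-0.2 -0.4  0.1  0.1 -0.8 -0.2  0.8  0.4]
plate in board [-0.03058414 -0.02261206] -0.14723115494073474
t 1.98 tip in board [-0.1215 -0.0043  0.2583] yaw -0.0038 F [-0.1 -0.2 -0.1] w 0.0874 j [ 0.62 -0.1  -0.62  1.85 -0.06  1.37 -1.63]
```

```bash
python3 - <<'E'
from h import *
import pickle
from bench import r
w=pickle.load(open('w1.pkl','rb')); Rm=cv2.Rodrigues(w["rvec"])[0]; o=-Rm.T@w["tvec"]
st=r.read_state(); R0=R.from_quat(st["eef_rot"]); print("cam in tool",R0.inv().apply(o-st["ee_pos"]).round(3),"axis",R0.inv().apply(Rm[2]).round(2))
np.save("board.npy",[.5514,-.0273,-.074]); where(); go(-.118,-.0226,.0145)
E
```

```text
cam in tool [ 0.073 -0.004 -0.148] axis [-0.27  0.    0.96]
t 1.98 tip in board [-0.1212 -0.0044  0.2583] yaw -0.0026 F [-0.1 -0.2 -0.1] w 0.0874 j [ 0.62 -0.1  -0.62  1.85 -0.06  1.37 -1.63]
shift [0.011, 0.06, 0.813] turn [0.0, 0.0, -0.001] rows>= 3.9
```

```bash
python3 -m pendant '[[-0.6,0.01,0.06,0.15,0,0,0],[-0.6,0.01,0.06,0.35,0,0,0],[-0.6,0.01,0.06,0.55,0,0,0],[-0.6,0.01,0.06,0.7,0,0,0],[-0.6,0.01,0.06,0.77,0,0,0],[-0.6,0.01,0.06,0.77,0,0,0]]'; python3 -c "
from h import *
where();go(-.118,-.0226,.0145)"
```

```text
time: 2.72
ee_pos: [0.4306, -0.0406, 0.0401]
eef_rot: [0.999, -0.038, -0.002, -0.0]
ft_force: [-0.5, 1.0, 0.2]
width: 0.0695
grip_force: 0.0
t 2.73 tip in board [-0.1195 -0.0221  0.0261] yaw -0.0027 F [-0.5  1.   0.2] w 0.0695 j [ 0.58  0.2  -0.63  2.12  0.15  0.87 -1.78]
shift [0.005, 0.002, 0.039] turn [-0.0, 0.002, -0.001] rows>= 0.2
```

```bash
python3 -m pendant '[[-0.6,0.005,0,0.02,0,0,0],[-0.6,0.005,0,0.039,0,0,0],[-0.6,0.03,0,0.039,0,0,0],[-0.6,0.06,0,0.039,0,0,0],[-0.6,0.09,0,0.039,0,0,0],[-0.6,0.12,0,0.039,0,0,0],[-0.6,0.15,0,0.039,0,0,0],[-0.6,0.18,0,0.039,0,0,0]]'; python3 -c "
from h import *
where();go(-.04,-.0226,.0145)
from bench import optics
c=optics.camera('wrist');cv2.imwrite('pics/w2.png',c['pixels'][:,:,::-1])"
```

```text
time: 3.72
ee_pos: [0.4864, -0.0437, 0.0297]
eef_rot: [0.999, -0.037, 0.0, 0.0]
ft_force: [-0.5, -0.3, 0.1]
width: 0.0698
grip_force: 0.2
t 3.73 tip in board [-0.0636 -0.0212  0.0157] yaw -0.0009 F [-0.5 -0.3  0.1] w 0.0698 j [ 0.53  0.33 -0.6   2.    0.24  0.88 -1.84]
shift [0.079, 0.005, 0.004] turn [0.0, -0.0, -0.0] rows>= 0.4
```

View pics/w2.png

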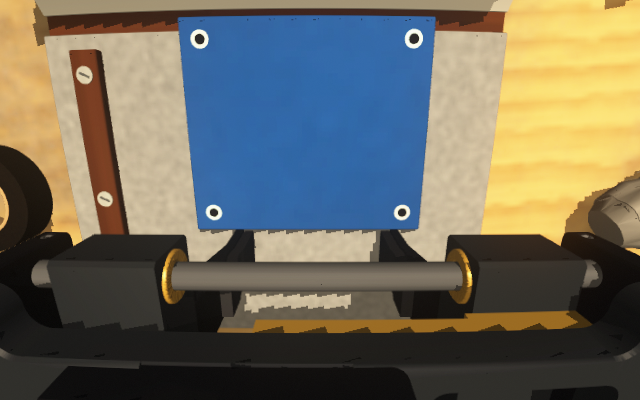

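The plate is squared to the fingers, with its far edge at row 17 over the groove. I'll keep pushing.

```bash
python3 -m pendant '[[-0.6,0.04,0,0.004,0,0,0],[-0.6,0.08,0,0.004,0,0,0],[-0.6,0.12,0,0.004,0,0,0],[-0.6,0.16,0,0.004,0,0,0],[-0.6,0.2,0,0.004,0,0,0],[-0.6,0.24,0,0.004,0,0,0],[-0.6,0.28,0,0.004,0,0,0],[-0.6,0.31,0,0.004,0,0,0]]'; python3 -c "
from h import *
where();go(.04,-.0226,.0145)
from bench import optics
c=optics.camera('wrist');cv2.imwrite('pics/w3.png',c['pixels'][:,:,::-1])
c=optics.camera('scene');cv2.imwrite('pics/s3.png',cv2.hconcat([cv2.resize(c['pixels'][150:300,240:420,::-1],(400,333)),cv2.resize(cv2.imread('pics/w3.png'),(400,333))]))"
```

```text
time: 4.78
ee_pos: [0.5794, -0.0507, 0.0286]
eef_rot: [0.999, -0.037, 0.0, 0.0]
ft_force: [-0.8, 0.9, -0.2]
width: 0.0696
grip_force: 0.4
t 4.78 tip in board [ 0.0297 -0.0213  0.0146] yaw -0.001 F [-0.8  0.9 -0.2] w 0.0696 j [ 0.45  0.5  -0.55  1.76  0.31  0.97 -1.86]
shift [0.034, 0.004, 0.0] turn [0.0, -0.0, -0.0] rows>= 0.2
```

View pics/s3.png

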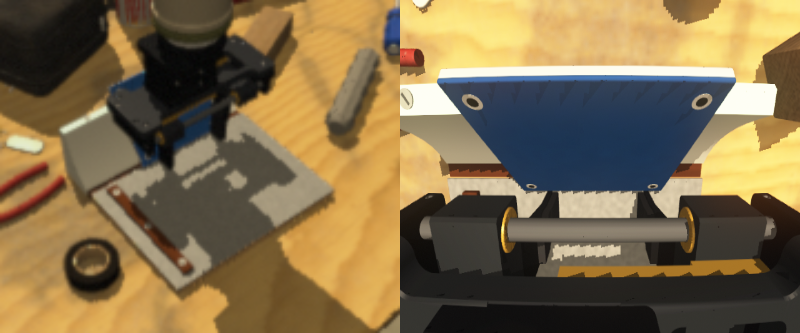

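The plate stands leaning on the fence, with its lower edge just short of the groove. I'll push it the last centimetre slowly.

```bash
python3 -m pendant '[[-0.6,0.01,0,0,0,0,0],[-0.6,0.02,0,0,0,0,0],[-0.6,0.03,0,0,0,0,0],[-0.6,0.037,0,0,0,0,0],[-0.6,0.042,0,0,0,0,0],[-0.6,0.042,0,0,0,0,0],[-0.6,0.042,0,0,0,0,0]]'; python3 -c "
from h import *
where()
from bench import optics
c=optics.camera('wrist');cv2.imwrite('pics/w4.png',c['pixels'][:,:,::-1])"
```

```text
time: 5.75
ee_pos: [0.5911, -0.0516, 0.0286]
eef_rot: [0.999, -0.037, 0.0, 0.0]
ft_force: [-0.3, -0.1, 0.6]
width: 0.0697
grip_force: 0.3
t 5.75 tip in board [ 0.0414 -0.0213  0.0146] yaw -0.001 F [-0.3 -0.1  0.6] w 0.0697 j [ 0.45  0.52 -0.54  1.73  0.32  0.98 -1.86]
```

View pics/w4.png

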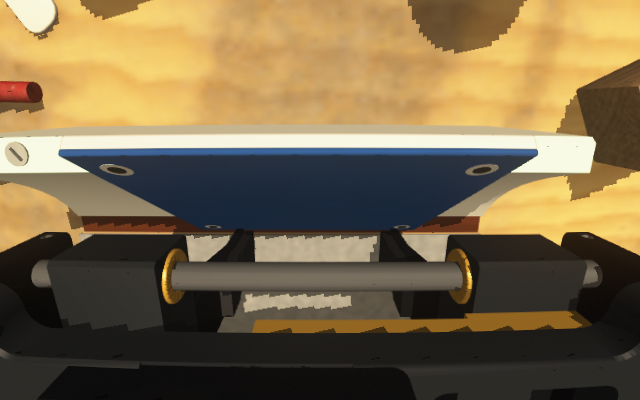

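```bash
python3 - <<'E'
from h import *
from bench import optics
t=optics.camera('top'); w=optics.camera('wrist'); b=np.load("board.npy")
print("can base",ontoz(t,[(388,106)],0),"toptop",ontoz(t,[(408,58)],.2),"box front",ontoz(t,[(315,122)],.05))
Rb=R.from_euler('z',b[2]).as_matrix()
def W(q): # lower painted... edge centre (x,z), tilt th; top painted corners and top bare
    x,z,th,yc=q; u=np.array([np.cos(th),0,np.sin(th)]); n=np.array([-np.sin(th),0,np.cos(th)])
    P=[np.array([x,yc+s*.06,z])+u*.105*k+n*.003 for k,s in((1,1),(1,-1))]
    return np.array(P)@Rb.T+[b[0],b[1],0]
g=least_squares(lambda q:(proj(w,W([.051,.013,*q]))-[(59,151),(538,151)]).ravel(),[1.,-.02]); print("tilt,yc",g.x,g.fun.round(1))
go(.0,-.0213,.02); go(.0,-.0213,.19); go(.135,-.0213,.19); go(.135,-.0213,.088)
E
```

```text
can base [[ 0.83951627 -0.17890541  0.        ]] toptop [[ 0.87480012 -0.19405005  0.2       ]] box front [[0.78461186 0.00344046 0.05      ]]
tilt,yc [ 0.98343467 -0.01668076] [-9.5 -1.9  9.2 -2.7]
shift [-0.138, 0.0, -0.018] turn [0.0, -0.0, -0.0] rows>= 0.7
shift [-0.138, 0.0, -0.585] turn [0.0, -0.0, -0.0] rows>= 2.9
shift [0.312, -0.0, -0.585] turn [0.0, -0.0, -0.0] rows>= 3.2
shift [0.312, -0.0, -0.245] turn [0.0, -0.0, -0.0] rows>= 1.9
```

```bash
python3 -m pendant '[[-0.6,-0.05,0,0,0,0,0],[-0.6,-0.14,0,-0.05,0,0,0],[-0.6,-0.14,0,-0.2,0,0,0],[-0.6,-0.14,0,-0.4,0,0,0],[-0.6,-0.1,0,-0.58,0,0,0],[-0.6,0.05,0,-0.6,0,0,0],[-0.6,0.2,0,-0.6,0,0,0],[-0.6,0.32,0,-0.6,0,0,0]]';python3 -m pendant '[[-0.6,0,0,0,0,0,0],[-0.6,0,0,0,0,0,0]]'; python3 -c "
from h import *
where();go(.138,-.0213,.088)
from bench import optics
c=optics.camera('scene');cv2.imwrite('pics/s5.png',cv2.resize(c['pixels'][140:300,230:430,::-1],(750,600),interpolation=cv2.INTER_CUBIC))"
```

```text
time: 6.9
ee_pos: [0.6884, -0.0592, 0.2085]
eef_rot: [0.999, -0.038, 0.0, 0.0]
ft_force: [-0.1, -0.7, -0.7]
width: 0.0698
grip_force: 0.0
time: 7.15
ee_pos: [0.6864, -0.0585, 0.2084]
eef_rot: [0.999, -0.037, -0.0, -0.0]
ft_force: [0.4, -0.4, -0.4]
width: 0.0697
grip_force: 0.0
t 7.15 tip in board [ 0.1369 -0.0211  0.1944] yaw -0.0005 F [ 0.4 -0.4 -0.4] w 0.0697 j [ 0.4   0.55 -0.57  1.28  0.29  1.39 -1.8 ]
shift [0.004, 0.001, 0.355] turn [-0.0, 0.0, -0.0] rows>= 1.7
```

View pics/s5.png

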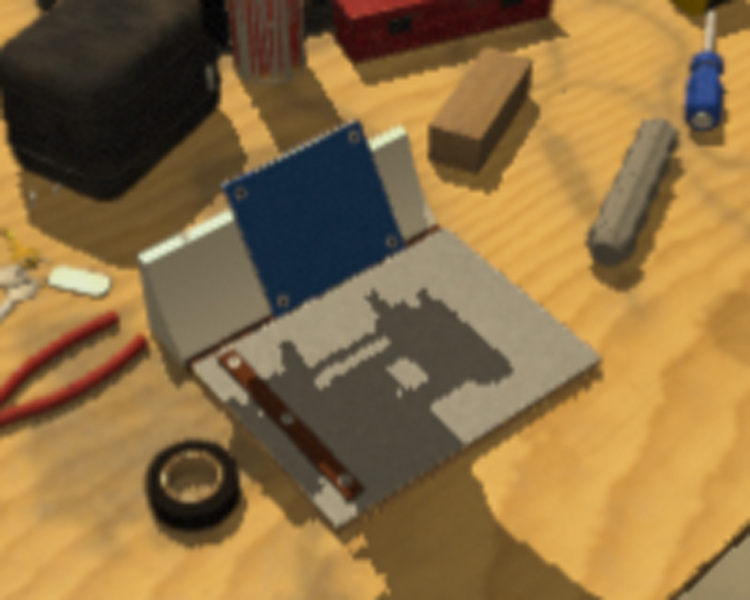

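The plate leans at about 57° with its lower edge in the groove, from about (275,310) to (400,240) in the crop. I'll go down behind it and tip it.

```bash
python3 -m pendant '[[-0.6,0.004,0,0.18,0,0,0],[-0.6,0.004,0,0.32,0,0,0],[-0.6,0.004,0,0.355,0,0,0],[-0.6,-0.03,0,0.355,0,0,0],[-0.6,-0.06,0,0.355,0,0,0],[-0.6,-0.09,0,0.355,0,0,0],[-0.6,-0.12,0,0.355,0,0,0],[-0.6,-0.14,0,0.355,0,0,0]]';python3 -c "
from h import *
where();go(.03,-.0213,.09)"
```

```text
time: 8.2
ee_pos: [0.6444, -0.0557, 0.1025]
eef_rot: [0.999, -0.037, 0.0, 0.0]
ft_force: [1.1, 0.3, 0.2]
width: 0.0696
grip_force: 0.2
t 8.2 tip in board [ 0.0949 -0.0214  0.0885] yaw -0.001 F [1.1 0.3 0.2] w 0.0696 j [ 0.44  0.55 -0.57  1.53  0.31  1.16 -1.84]
shift [-0.216, -0.0, -0.005] turn [0.0, -0.0, -0.0] rows>= 1.0
```

```bash
python3 -m pendant '[[-0.6,-0.03,0,-0.005,0,0,0],[-0.6,-0.06,0,-0.005,0,0,0],[-0.6,-0.09,0,-0.005,0,0,0],[-0.6,-0.12,0,-0.005,0,0,0],[-0.6,-0.15,0,-0.005,0,0,0],[-0.6,-0.18,0,-0.005,0,0,0],[-0.6,-0.2,0,-0.005,0,0,0],[-0.6,-0.22,0,-0.005,0,0,0]]';python3 -m pendant '[[-0.6,0,0,-0.2,0,0,0],[-0.6,0,0,-0.3,0,0,0],[-0.6,0,0,-0.5,0,0,0],[-0.6,-0.2,0,-0.6,0,0,0],[-0.6,-0.4,0,-0.6,0,0,0],[-0.6,-0.5,0,-0.6,0,0,0],[-0.6,-0.5,0,-0.6,0,0,0]]';python3 -c "
from h import *
where()
from bench import optics
c=optics.camera('wrist');cv2.imwrite('pics/w6.png',c['pixels'][:,:,::-1])
import pickle;pickle.dump(c,open('w6.pkl','wb'))"
```

```text
time: 9.2
ee_pos: [0.5788, -0.0507, 0.1036]
eef_rot: [0.999, -0.038, 0.0, 0.0]
ft_force: [-0.8, 0.4, -0.0]
width: 0.0693
grip_force: 0.0
time: 10.07
ee_pos: [0.4282, -0.0396, 0.2841]
eef_rot: [0.999, -0.038, 0.001, 0.001]
ft_force: [-0.3, -0.8, -0.1]
width: 0.0698
grip_force: 0.0
t 10.07 tip in board [-0.122  -0.0214  0.2701] yaw -0.0018 F [-0.3 -0.8 -0.1] w 0.0698 j [ 0.68 -0.11 -0.63  1.83 -0.07  1.4  -1.59]
```

View pics/w6.png

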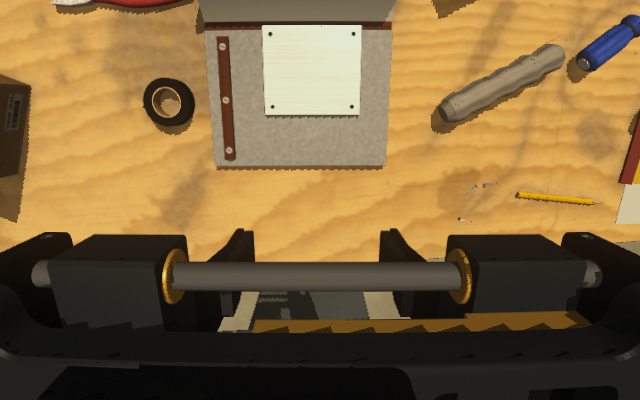

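The plate is turned over, bare face up and square, with corners (263,25), (361,26), (360,115), (265,114). Next I'll measure it and push it to the batten.

```bash
python3 - <<'E'
from h import *
import pickle
w=pickle.load(open('w6.pkl','rb'))
mp=np.array([[.0525,.06,.018],[.0525,-.06,.018],[-.0525,-.06,.018],[-.0525,.06,.018]])
mb=np.array([[-.12,.115,.012],[-.12,-.115,.012],[.048,.115,.012],[.048,-.115,.012]])
def fit(m,a):
    W=lambda q:np.c_[m[:,:2]@R.from_euler('z',q[2]).as_matrix()[:2,:2].T+q[:2],m[:,2]]
    g=least_squares(lambda q:(proj(w,W(q))-a).ravel(),[.55,0,0]); print(g.x.round(4),g.fun.round(1)); return g.x
p=fit(mp,np.array([(263,25),(361,26),(360,115),(265,114)],float)); fit(mb,np.array([(216.5,165),(385.5,165),(205,27.5),(393,28)],float)); b=np.load("board.npy")
q=R.from_euler('z',-b[2]).as_matrix()[:2,:2]@(p[:2]-b[:2]); print("plate in board",q,p[2]-b[2])
where(); go(q[0],-.110,.20,np.pi/2); go(q[0],-.110,.20,-np.pi/2)
E
```

```text
[ 0.5487 -0.0443 -0.0801] [-0.9 -0.2  1.6 -0.7 -0.5  0.2 -0.1  0.8]
[ 0.553  -0.0287 -0.0763] [-1.6 -0.4  1.  -0.4 -0.2  0.8  0.8  0.1]
plate in board [-0.00140007 -0.01717172] -0.006104928170571053
t 10.12 tip in board [-0.1209 -0.0214  0.27  ] yaw -0.0017 F [0.6 0.5 0.3] w 0.0698 j [ 0.68 -0.11 -0.63  1.83 -0.06  1.4  -1.59]
shift [0.399, 0.294, 0.235] turn [0.001, 0.0, -0.751] rows>= 8.4
shift [0.399, 0.294, 0.235] turn [0.0, -0.001, 0.749] rows>= 8.4
```

```bash
python3 -m pendant '[[-0.3,0.04,0.03,0,0,0,-0.088],[-0.3,0.09,0.07,0,0,0,-0.176],[-0.3,0.14,0.11,0,0,0,-0.264],[-0.3,0.19,0.15,0.02,0,0,-0.352],[-0.3,0.24,0.19,0.05,0,0,-0.44],[-0.3,0.29,0.23,0.1,0,0,-0.528],[-0.3,0.33,0.26,0.15,0,0,-0.616],[-0.3,0.36,0.28,0.2,0,0,-0.704]]';python3 -c "
from h import *
where();go(-.012,-.108,.05,np.pi/2)"
```

```text
time: 11.12
ee_pos: [0.5322, -0.1317, 0.2222]
eef_rot: [0.763, 0.646, 0.0, -0.001]
ft_force: [-0.1, 1.1, 0.6]
width: 0.0567
grip_force: 0.0
t 11.12 tip in board [-0.0114 -0.1056  0.2082] yaw 1.4794 F [-0.1  1.1  0.6] w 0.0567 j [ 0.7   0.23 -0.62  1.66  0.13  1.3  -0.11]
shift [-0.009, -0.001, 0.527] turn [-0.0, -0.001, -0.044] rows>= 2.5
```

```bash
python3 -m pendant '[[-0.3,-0.009,0,0.15,0,0,-0.044],[-0.3,-0.009,0,0.3,0,0,-0.044],[-0.3,-0.009,0,0.45,0,0,-0.044],[-0.3,-0.009,0,0.527,0,0,-0.044],[-0.3,-0.009,0,0.527,0,0,-0.044]]';python3 -c "
from h import *
where();go(-.012,-.108,.0145,np.pi/2)"
```

```text
time: 11.75
ee_pos: [0.5298, -0.1334, 0.0632]
eef_rot: [0.734, 0.679, -0.001, -0.002]
ft_force: [-0.4, 0.6, 0.4]
width: 0.0566
grip_force: 0.0
t 11.75 tip in board [-0.0136 -0.1074  0.0492] yaw 1.5659 F [-0.4  0.6  0.4] w 0.0566 j [ 0.67  0.39 -0.59  1.83  0.26  1.   -0.11]
shift [-0.002, 0.006, 0.116] turn [-0.002, -0.001, -0.002] rows>= 0.6
```

```bash
python3 -m pendant '[[-0.3,0,0.006,0.06,0,0,-0.002],[-0.3,0,0.006,0.116,0,0,-0.002],[-0.3,0.03,0.006,0.116,0,0,-0.002],[-0.3,0.06,0.006,0.116,0,0,-0.002],[-0.3,0.09,0.006,0.116,0,0,-0.002],[-0.3,0.12,0.006,0.116,0,0,-0.002],[-0.3,0.15,0.006,0.116,0,0,-0.002],[-0.3,0.175,0.006,0.116,0,0,-0.002]]';python3 -m pendant '[[-0.3,0,0,0,0,0,0]]';python3 -c "
from h import *
where();go(-.012,-.0445,.0145,np.pi/2)"
```

```text
time: 12.75
ee_pos: [0.5366, -0.0812, 0.0308]
eef_rot: [0.733, 0.68, 0.0, 0.0]
ft_force: [-0.3, -1.0, 0.7]
width: 0.0568
grip_force: 0.2
time: 12.88
ee_pos: [0.5365, -0.081, 0.0307]
eef_rot: [0.733, 0.68, 0.0, -0.0]
ft_force: [0.9, -0.3, -0.0]
width: 0.0564
grip_force: 0.0
t 12.88 tip in board [-0.0109 -0.0546  0.0167] yaw 1.5709 F [ 0.9 -0.3 -0. ] w 0.0564 j [ 0.57  0.44 -0.59  1.86  0.3   0.94 -0.23]
shift [0.034, -0.004, 0.007] turn [0.0, -0.0, 0.0] rows>= 0.2
```

```bash
python3 -m pendant '[[-0.3,0,0,0.007,0,0,0],[-0.3,0.009,0,0.007,0,0,0],[-0.3,0.018,0,0.007,0,0,0],[-0.3,0.025,0,0.007,0,0,0]]' | grep -E "pos|ft";for i in 1;do python3 -m pendant '[[-0.3,0.003,0,0,0,0,0],[-0.3,0.006,0,0,0,0,0]]' | grep -E "pos|ft"; done;python3 -c "
from h import *
where()
from bench import optics
c=optics.camera('wrist');cv2.imwrite('pics/w7.png',c['pixels'][:,:,::-1])"
```

```text
ee_pos: [0.537, -0.0742, 0.0286]
ft_force: [-0.2, -0.0, -0.2]
ee_pos: [0.5372, -0.0725, 0.0286]
ft_force: [0.0, -0.8, -0.5]
t 13.62 tip in board [-0.0108 -0.0462  0.0146] yaw 1.5698 F [ 0.  -0.8 -0.5] w 0.0568 j [ 0.56  0.44 -0.6   1.86  0.3   0.93 -0.25]
```

View pics/w7.png

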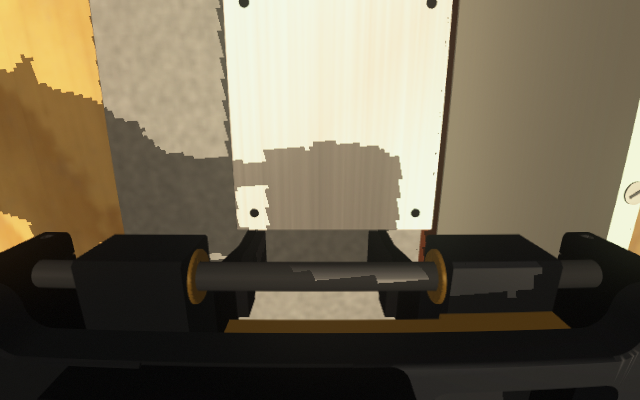

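The plate is square against both fingers. The batten is out of view, so I'll creep on until the force shows contact.

```bash
python3 -m pendant '[[-0.3,0.003,0,0,0,0,0],[-0.3,0.003,0,0,0,0,0]]' | grep -E "pos|ft";python3 -m pendant '[[-0.3,0.003,0,0,0,0,0],[-0.3,0.003,0,0,0,0,0]]' | grep -E "pos|ft";python3 -m pendant '[[-0.3,0.003,0,0,0,0,0],[-0.3,0.003,0,0,0,0,0]]' | grep -E "pos|ft"
```

```text
ee_pos: [0.5372, -0.0719, 0.0286]
ft_force: [-0.1, -1.5, 0.3]
ee_pos: [0.5372, -0.0718, 0.0286]
ft_force: [-0.1, -4.4, 0.9]
ee_pos: [0.5372, -0.0717, 0.0286]
ft_force: [-1.2, -8.2, 1.4]
```

The force climbs while the tool stands still, so the plate is against the batten. I'll back off, rise and check.

```bash
python3 -m pendant '[[-0.3,-0.02,0,0,0,0,0],[-0.3,-0.06,0,0,0,0,0],[-0.3,-0.12,0,-0.1,0,0,0],[-0.3,-0.2,0,-0.3,0,0,0],[-0.3,-0.25,0,-0.5,0,0,0],[-0.3,-0.3,0,-0.65,0,0,0],[-0.3,-0.4,0,-0.7,0,0,0],[-0.3,-0.4,0,-0.7,0,0,0]]' | grep time;python3 -c "
from h import *
where()
from bench import optics
c=optics.camera('wrist');a=c['pixels'][:,:,::-1]
t=optics.camera('top')['pixels'][155:285,265:395,::-1]
cv2.imwrite('pics/f.png',cv2.hconcat([cv2.resize(a,(480,300)),cv2.resize(t,(300,300),interpolation=cv2.INTER_CUBIC)]))"
```

```text
time: 15.42
t 15.43 tip in board [-0.0108 -0.1666  0.2257] yaw 1.5657 F [-0.3  0.1 -0.6] w 0.0566 j [ 0.78  0.24 -0.6   1.6   0.14  1.34  0.08]
```

View pics/f.png

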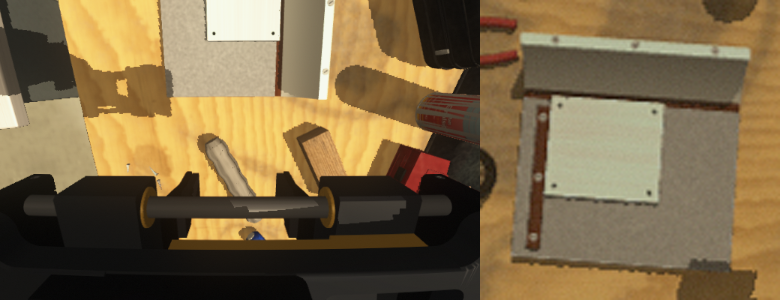

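The plate lies bare face up with its left edge along the batten (x≈545 in the right-hand panel), flush and parallel. The other objects have not moved, so I'm handing the job in.

```bash
python3 -c "
from bench import r
print(r.close_job())"
```

```text
the job is handed in; nothing more can be done
None
```

The plate is turned over, bare face up and flush along the batten, and the job was handed in at about 15.5 s of the 62 s; the verdict was not reported back.

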